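# Set the packing board's length stop and slide the gift box up to it

## Task

On the white packing board, push the sliding stop by its black upright tab along the rail until it clicks into the notch beside the yellow tag. Then push the filled clear box on the board along until its side lies flat against the orange stop plate, with the stop still clicked into that notch. Only push: nothing is to be picked up, so keep the box flat on the board, and leave the other things in their places.

Things in the scene. Friction and masses are not known exactly. Their poses are not given: they have to be found in the camera images.
- jig: White packing board 345 x 500 x 12 mm, fixed. Origin at table level under the rail's middle line; x away from the robot, y left along the rail. Spans x -215 to 130, y -240 to 260 mm, top z = 12 mm. Metal rail at x = 0: 36 mm wide, y -210 to 90 mm, top z = 40 mm, with three V notches 14 mm wide across it at y = -100, -50 and 0 mm, each beside a coloured tag (order varies).
- stop (a joint): Travel of the sliding stop, m, 0 to 0.22, growing to the board's +y (tab at board y = -0.170 + value; notches at 0.070, 0.120, 0.170); starts at 0 to 0.035. It slides with 1 to 3 N. A sprung roller under it drops into each notch: from about 5 mm either side it is drawn in, the push felt dips to nothing, then 8 to 12 N, from either side, push it on out.
- pin (a joint): Drop of the green indicator pin on top of the carriage (moves with the sprung roller), m: about 0.0005 when riding on the rail between notches, about 0.005 when the stop has clicked fully into any notch.
- tab (a point): Middle of the black upright tab, 26 (x) x 12 (y) x 40 mm tall, z 62 to 102 mm above the table (this point 82), 8 mm to +x of the rail's middle line. It stands on the grey carriage (44 x 40 mm, top z = 62 mm) that rides on the rail. Axes as the board's. Push its -y side with shut fingers to move the stop to +y.
- stop_face (a point): Point on the orange stop plate's +y face where the box should meet it, 40 mm above the table, 4 mm to +y of the tab's middle and 128 mm nearer the robot. The plate is 8 mm thick, z 16 to 62 mm, fixed to the carriage, square to the rail, and reaches from board x = -22 to -190 mm. Axes as the board's.
- tag_yellow: Yellow tag, block 30 x 22 x 28 mm, fixed on the board 42 mm beyond the rail's middle line (+x), exactly beside its notch (same board y). Origin under its middle at the board's top; axes are the board's. The notch beside it is the one wanted.
- tag_red: Red tag, same shape, beside another notch.
- tag_blue: Blue tag, same shape, beside the remaining notch.
- box: Open clear box with toy cars and crayons fixed inside, 150 (its x) x 110 (its y) x 60 mm high, white rim, 0.3 to 0.55 kg, loose on the board in front of the rail, on the +y side of the stop, within 0.15 rad of square to the board. Origin at the middle of its underside. It slides with about 2 to 5 N; pushed much harder against the plate it would shove the stop out of its notch.
- box_face (a point): Middle of the box's outer -y side (150 mm wide), the side that is to lie against the stop plate, 28 mm above its underside; axes are the box's.
- box_back (a point): Middle of the box's outer +y side, the side to push on, 28 mm above its underside.
- pot: Small white pot with a yellow lid, 54 mm wide, 42 mm high, loose on the board's -y end. Leave alone.
- car_red: Red toy car, 72 x 28 x 27 mm, loose on the board behind the rail. Leave alone.
- car_green: Green toy car, 72 x 28 x 27 mm, loose on the board behind the rail. Leave alone.
- car_blue: Blue toy car, 72 x 28 x 27 mm, loose on the table to the right of the board. Leave alone.
- crayon_box: Yellow and green carton, 72 x 26 x 90 mm, standing loose to the left of the board. Leave alone.
- glue: White bottle with an orange cap, 38 mm wide, 110 mm high, standing loose to the left of the board. Leave alone.
- spare_box: Second clear box, 150 x 110 x 60 mm, loose on the table to the right of the board. Leave alone.

How it is judged:
On the way, in this order (a step that is already met when the one before it is completed fails the run):
1. the stop has clicked into the notch beside the yellow tag, the box not yet against it (y of tab in the frame of tag_yellow between -0.003 and 0.003 m and value of joint pin above 0.0025 m and y of box_face in the frame of stop_face above 0.01 m), for 0.2 s.
2. the box lies flat against the stop plate (y of box_face in the frame of stop_face between -0.004 and 0.004 m and x of box_face in the frame of stop_face between -0.05 and 0.05 m and angle between the x axis of box and the x axis of jig, either way round below 0.06 rad and angle between box's own z axis and vertical below 0.05 rad), for 0.1 s.
At the end, for the whole second after the job is handed in: Stop clicked in beside the yellow tag (tab within 3 mm of the tag along the rail, pin dropped over 2.5 mm); box flat on the board at rest, its side within 4 mm of the stop plate, square to it within 0.06 rad and within 50 mm of stop_face along the plate (all of step 2 and y of tab in the frame of tag_yellow between -0.003 and 0.003 m and value of joint pin above 0.0025 m and linear speed of box below 0.01 m/s and velocity of joint stop between -0.005 and 0.005 m/s); the robot touches nothing.
It fails at once if the box is lifted more than 10 mm off the board or tipped (height (world z) of box above 0.022 m or angle between box's own z axis and vertical above 0.15 rad).
It fails at once if another thing is moved more than 20 mm (distance of any of pot, car_red, car_green, car_blue, crayon_box, glue, spare_box from where it was at the start of the episode above 0.02 m).
It also fails if it takes over 56 s, if anything falls off the work surface, if the arm or the gripper's body presses on something with over 40 N, if the wrist force passes 120 N, or if a joint passes its speed limit or range.

## Robot

A 6-joint arm with a two-finger parallel gripper is mounted at the origin on the work surface. World frame = base frame: x ahead of the robot, y to its left, z up, the work surface at z = 0. Lengths are in m, angles in rad, forces in N, time in s.
With the tool pointing down it reaches from about 0.25 to 0.775 m from the base axis. Payload 4 kg.
Tool frame: the origin (TCP) lies between the finger pads; the fingertips stand 14 mm ahead of it and the grasp point (between the pads) lies 5 mm behind it (robot.tips_ahead is the distance from the TCP to the fingertips, in m); z points along the fingers, y is the direction in which the jaws open and shut (so a half turn about z gives the same grasp; the last joint's range is limited). The gripper opens to 94 mm and grips with 3 to 60 N. Pads are 16 mm wide; open, the fingers measure 119 mm over their backs; the gripper's body (75 mm by 177 mm) begins 78 mm behind the grasp point.
Start: joints at [1.213, 0.087, 1.371, -0, 1.684, -0.103], TCP at [0.139, 0.532, 0.22] pointing down, gripper open.
Joint ranges: [-3.1, 3.1], [-0.76, 2.03], [0.27, 2.55], [-1.08, 4.22], [0.17, 2.65], [-2.57, 2.57]. Speed limits (rad/s): [2.79, 2.79, 3.14, 3.14, 3.14, 3.14].

## Interface

Orientations are given as [roll, pitch, yaw] about the fixed x, y, z axes, in that order (R = Rz(yaw) Ry(pitch) Rx(roll)).
In Python, from bench import robot, optics, job gives the robot as it stands.
- The arm moves only by the tool apply_moves, never from a script. Its argument "moves" is a list of rows, each a list of 3 entries, a list of its own where there are three numbers: the shift along the tool's x, y, z in cm, then the turn, a rotation vector about the tool's x, y, z in rad, then the opening, from 0 (shut) to 1 (fully open). In form: [[[tx, ty, tz], [rx, ry, rz], grip], ...]. A call has exactly 10 rows; each row is the pose to reach, as a shift and turn from the pose commanded when the call began, along the tool's axes at that moment; what a row does not reach only later rows make up. A row lasts 1/12 s, in which the tool goes at most 41.7 mm and 7.16 degrees, less where a joint would pass 70% of its speed; a pose out of reach is approached as far as the arm can. A call with a gripper value outside its range is refused whole. The fingers move at their own pace and stop on an object; the grip force is fixed at half the most. Time passes only in rows, so rows that repeat a pose let the fingers close, or fill a call up. It gives the time, the measured TCP pose, the force and the opening at its end, in the units of the state.
- robot.get_obs(): the state, without advancing time (a new reading comes with each control period).
- optics.snapshot(name): name is "scene" or "top" or "wrist"; returns the picture (384x512x3 uint8, red, green, blue); there is no depth.
- optics.get_calibration(name): a dict with "fx", "fy", "cx", "cy" (pixels), "k1" (the pictures are not rectified: a ray, as slopes to the right and down, at radius r is drawn at 1 + k1 r^2 times it, then the intrinsics apply), "rvec" (rotation vector, rad) and "tvec" (3), from world to camera coordinates, as OpenCV has them. Camera axes: x right, y down, z forward; pixel columns grow to the right and rows downward; lengths in m; the calibration is good to about 2 mm. A picture is of the moment at which its call begins: read the wrist's pose just before it. get_calibration takes no time and is no camera call; for the wrist camera it gives the pose at the moment of the call.
- job.close_job(): hands the job in, once; it reports no verdict.
The state is a dict: "time": time; "joint_positions": joint angles; "qvel": joint speeds; "joint_torque": joint torques, N m; "tool_pos": TCP position; "ee_rot": TCP orientation; "wrist_force": force on the tool from outside, world axes, zero at the start; "wrist_torque": the same for the moment, N m; "width": finger opening in m.
Only numpy, scipy, OpenCV 4.12 (cv2) and the standard library are available. Lean on these libraries where they do the work, as an engineer would, in place of code of your own. Each camera call takes 0.05 s, during which the arm holds its last target.

## Working session

There is one attempt and no reset: what is moved stays moved. The work goes in short steps, Python scripts to look and compute and a tool call to move; the robot and the scene stay as the last step left them, time stands still between calls to the robot, and variables do not carry over. Pictures are saved under pics/ and viewed, and the job is handed in when it is done.

Besides the shell and the picture viewer there is one more tool, called after "Request:" by a JSON object that holds its "fn" and its "kwargs". apply_moves: Moves the arm, as the interface text tells. Its arguments: {"type":"object","properties":{"moves":{"type":"array"}},"required":["moves"]}

```bash
mkdir -p pics; ls; python3 - <<'E'
from bench import robot, optics, job
import cv2
print(robot.get_obs())
for n in ("scene","top","wrist"):
    c=optics.get_calibration(n); print(n,c)
    im=optics.snapshot(n); cv2.imwrite(f"pics/{n}0.png",im[:,:,::-1])
E
```

```text
pics
{'time': 0.0, 'joint_positions': array([ 1.21287616e+00,  8.79133448e-02,  1.37224002e+00,  1.60090093e-06,
        1.68361855e+00, -1.03069799e-01]), 'qvel': array([-0.0006627 ,  0.00027591,  0.00086106,  0.00064284,  0.00246703,
       -0.0002049 ]), 'joint_torque': array([-2.38135844e-04, -3.40187931e+01, -3.02424824e+01,  7.18730595e-02,
        3.30439000e-02, -1.31633942e-04]), 'tool_pos': array([0.13845813, 0.53174389, 0.21833415]), 'ee_rot': array([-3.13942512e+00, -2.25801495e-04,  2.88674222e+00]), 'wrist_force': array([-0.72763657, -0.03144158, -0.01250169]), 'wrist_torque': array([ 0.01807163,  0.02214119, -0.02713476]), 'width': 0.09384892906938164}
scene {'fx': 409.20163257899395, 'fy': 409.20163257899395, 'cx': 250.5002549832226, 'cy': 191.28388484944574, 'k1': -0.0935072652948564, 'rvec': array([ 2.11992798,  1.19322446, -0.46833651]), 'tvec': array([-0.27763554, -0.29194616,  1.44697333])}
top {'fx': 471.64926518635144, 'fy': 471.64926518635144, 'cx': 250.29589607531656, 'cy': 195.30273665485964, 'k1': -0.13295930867501674, 'rvec': array([ 2.13947457, -2.19461382,  0.0897789 ]), 'tvec': array([0.03364336, 0.55262468, 1.52000489])}
wrist {'fx': 314.8567824539308, 'fy': 314.8567824539308, 'cx': 253.1924826592702, 'cy': 193.99316796333522, 'k1': -0.01599167104770454, 'rvec': array([-2.30406108, -1.78308078, -0.24185806]), 'tvec': array([-0.54807879, -0.02789708,  0.3915791 ])}
```

View pics/scene0.png

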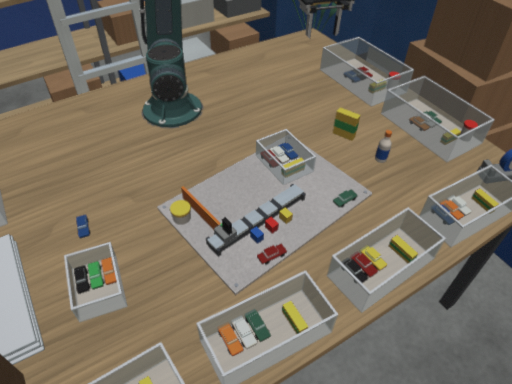

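View pics/top0.png

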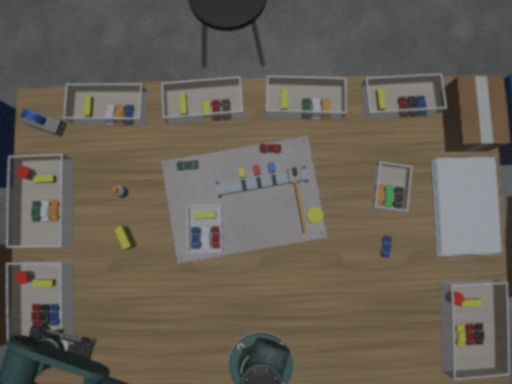

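View pics/wrist0.png

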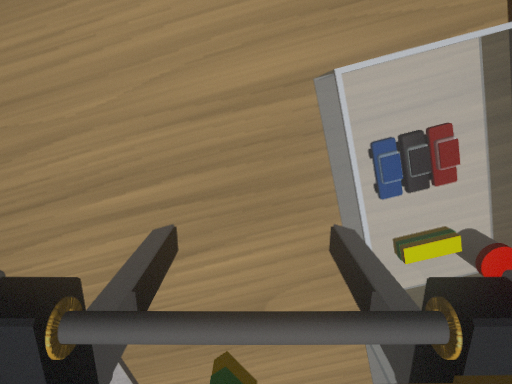

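The yellow tag is the one furthest to +y. The order from -y is blue, red, yellow, so the wanted stop value is 0.170. Next I'll measure.

```bash
cat > h.py <<'E'
import numpy as np, cv2
def K(c): return np.array([[c["fx"],0,c["cx"]],[0,c["fy"],c["cy"]],[0,0,1.]])
def D(c): return np.array([c["k1"],0,0,0,0.])
def proj(c,P):
    return cv2.projectPoints(np.atleast_2d(np.asarray(P,float)),c["rvec"],c["tvec"],K(c),D(c))[0].reshape(-1,2)
def ray(c,uv):
    uv=np.atleast_2d(np.asarray(uv,float)); n=cv2.undistortPoints(uv[:,None],K(c),D(c)).reshape(-1,2)
    R=cv2.Rodrigues(np.asarray(c["rvec"]))[0]; o=-R.T@c["tvec"]
    return o,np.c_[n,np.ones(len(n))]@R
def cast(c,uv,z):
    o,d=ray(c,uv); return o+d*((z-o[2])/d[:,2])[:,None]
def blobs(im,lo,hi,roi=None,amin=8):
    hsv=cv2.cvtColor(im,cv2.COLOR_RGB2HSV); m=cv2.inRange(hsv,np.array(lo),np.array(hi))
    if roi is not None:
        k=np.zeros_like(m);x0,y0,x1,y1=roi;k[y0:y1,x0:x1]=255;m&=k
    n,l,s,ce=cv2.connectedComponentsWithStats(m)
    return m,[(tuple(ce[i].round(2)),tuple(s[i])) for i in range(1,n) if s[i][4]>=amin]
E
python3 - <<'E'
from h import *
from bench import optics
im=cv2.imread("pics/top0.png")
cv2.imwrite("pics/topz.png",cv2.resize(im[125:275,155:335],None,fx=4.4,fy=4,interpolation=cv2.INTER_CUBIC)[:600])
im=cv2.imread("pics/scene0.png")
cv2.imwrite("pics/scenez.png",cv2.resize(im[125:290,155:375],None,fx=3.6,fy=3.6,interpolation=cv2.INTER_CUBIC))
E
```

```text
(no output)
```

View pics/topz.png

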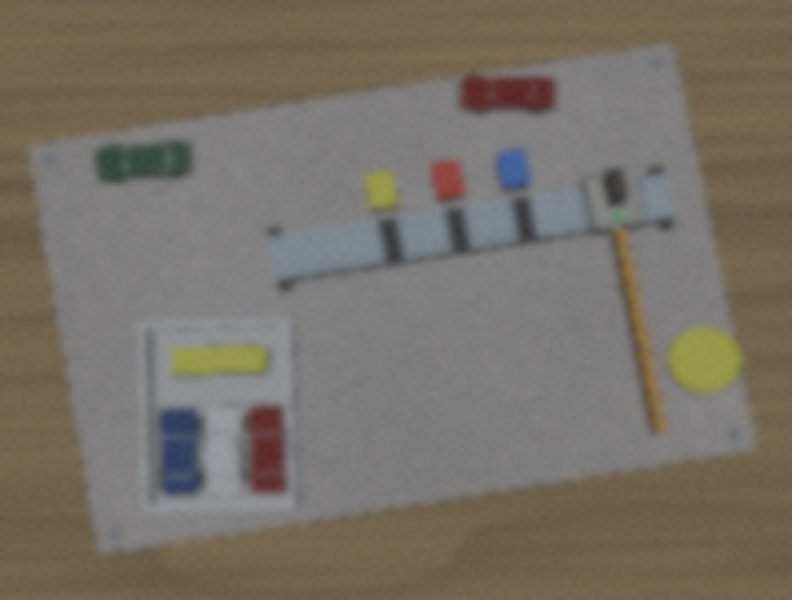

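View pics/scenez.png

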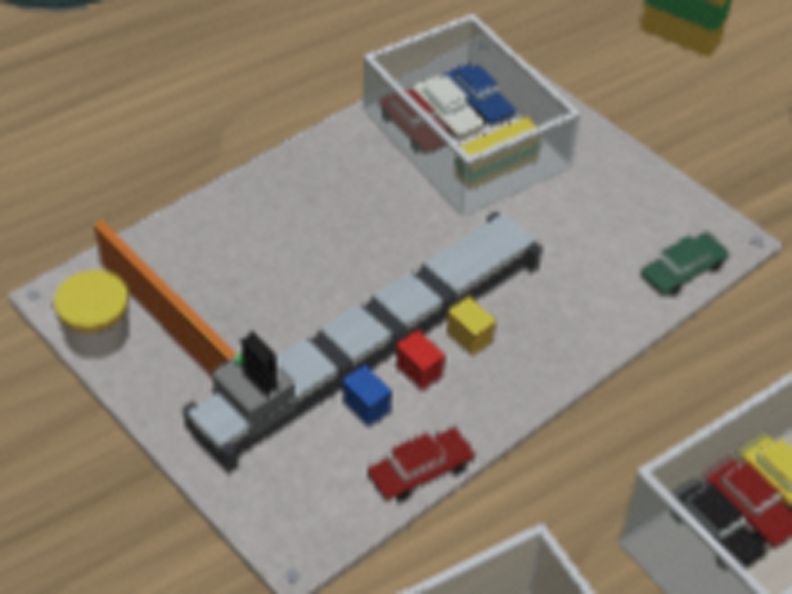

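```bash
cat >> h.py <<'E'
def zo(X): X=np.atleast_2d(np.asarray(X,float)); return np.c_[155+(X[:,0]+.5)/4.4-.5,125+(X[:,1]+.5)/4-.5]
def fit2(B,W):
    B=np.asarray(B,float);W=np.asarray(W,float)
    b=B-B.mean(0);w=W-W.mean(0)
    a=np.arctan2((b[:,0]*w[:,1]-b[:,1]*w[:,0]).sum(),(b*w).sum())
    R=np.array([[np.cos(a),-np.sin(a)],[np.sin(a),np.cos(a)]]); t=W.mean(0)-R@B.mean(0)
    return a,R,t,(B@R.T+t-W)
E
python3 - <<'E'
from h import *
from bench import optics
c=optics.get_calibration("top")
W=cast(c,zo([(30,147),(672,43),(757,450),(100,553)]),.012)[:,:2]
B=np.array([(.130,.26),(.130,-.24),(-.215,-.24),(-.215,.26)])
a,R,t,r=fit2(B,W); print("yaw",a,"org",t,"res mm",(r*1000).round(1).tolist())
b=lambda uv,z:((cast(c,zo(uv),z)[:,:2]-t)@R*1000).round(1).tolist()
print("railends",b([(272,257),(668,191)],.04))
print("notch mids",b([(391,240),(457,229),(523,219)],.04))
print("tags",b([(381,188),(447,179),(513,168)],.04))
print("tab top",b([(616,184)],.102)," plate end+start",b([(659,432),(622,230)],.062))
q=b([(143,322),(292,320),(297,510),(148,510)],.072); print("box rim",q)
im=cv2.cvtColor(cv2.imread("pics/top0.png"),cv2.COLOR_BGR2RGB)
s=optics.get_calibration("scene")
# overlay check of board frame
print("tagY in scene",proj(s,np.r_[R@[.042,0]+t,.04]),"tab", proj(s,np.r_[R@[.008,-.17]+t,.102]))
E
```

```text
yaw 0.148039277127887 org [0.58756914 0.04032676] res mm [[0.9, 1.4], [-0.2, -1.1], [0.4, -0.8], [-1.1, 0.5]]
railends [[1.6, 89.7], [4.1, -209.0]]
notch mids [[0.0, 0.4], [0.4, -49.2], [0.0, -98.8]]
tags [[43.4, 0.5], [42.2, -49.1], [42.7, -98.9]]
tab top [[8.3, -165.4]]  plate end+start [[-187.7, -164.4], [-23.9, -167.2]]
box rim [[-37.4, 188.5], [-54.5, 81.6], [-203.3, 103.3], [-185.2, 209.1]]
tagY in scene [[285.17116421 211.69958308]] tab [[224.48550148 220.85983493]]
```

```bash
cat >> h.py <<'E'
A=0.148; T=np.array([.5876,.0403]); RB=np.array([[np.cos(A),-np.sin(A)],[np.sin(A),np.cos(A)]])
def bw(x,y): return RB@[x,y]+T
def wb(p): return RB.T@(np.asarray(p)[:2]-T)
from scipy.spatial.transform import Rotation as Ro
def go(o,p,yaw=A+np.pi/2,cmd=None):
    R0=Ro.from_euler('xyz',[np.pi,0,o["ee_rot"][2]]); R1=Ro.from_euler('xyz',[np.pi,0,yaw])
    d=np.asarray(p)-o["tool_pos"]
    return (R0.inv().apply(d)*100).round(2),(R0.inv()*R1).as_rotvec().round(3)
E
python3 - <<'E'
from h import *
from bench import robot
o=robot.get_obs(); p=np.r_[bw(.008,-.2),.20]; print(p,go(o,p))
E
```

```text
[ 0.6250046  -0.15633391  0.2       ] (array([-64.43, -54.34,   1.86]), array([ 0.   , -0.   ,  1.168]))
```

Request:
{"fn": "apply_moves", "kwargs": {"moves": [[[-3, -2.5, 0], [0, 0, 0.06], 0], [[-6, -5, 0], [0, 0, 0.12], 0], [[-9, -7.5, 0], [0, 0, 0.18], 0], [[-12, -10, 0], [0, 0, 0.24], 0], [[-15, -12.5, 0], [0, 0, 0.3], 0], [[-18, -15, 0], [0, 0, 0.36], 0], [[-21, -17.5, 0], [0, 0, 0.42], 0], [[-24, -20, 0], [0, 0, 0.48], 0], [[-27, -22.5, 0], [0, 0, 0.54], 0], [[-30, -25, 0], [0, 0, 0.6], 0]]}}

```text
time: 0.98
tool_pos: [0.3664, 0.2129, 0.2194]
ee_rot: [3.141, -0.0, 2.284]
wrist_force: [1.4, 0.4, -0.1]
width: 0.0307
```

```bash
python3 - <<'E'
from h import *
from bench import robot
o=robot.get_obs(); p=np.r_[bw(.008,-.2),.20]; print(o["time"],o["tool_pos"],o["ee_rot"],go(o,p))
E
```

```text
0.9833 [0.36643755 0.21294043 0.21939101] [ 3.14125737e+00 -1.42800869e-05  2.28403101e+00] (array([-44.84,  -4.61,   1.94]), array([ 0.   , -0.   ,  0.565]))
```

Request:
{"fn": "apply_moves", "kwargs": {"moves": [[[-4, -0.4, 0.2], [0, 0, 0.07], 0], [[-8, -0.8, 0.4], [0, 0, 0.14], 0], [[-12, -1.2, 0.6], [0, 0, 0.21], 0], [[-16, -1.6, 0.8], [0, 0, 0.28], 0], [[-20, -2, 1], [0, 0, 0.35], 0], [[-24, -2.4, 1.2], [0, 0, 0.42], 0], [[-28, -2.8, 1.4], [0, 0, 0.5], 0], [[-32, -3.2, 1.6], [0, 0, 0.568], 0], [[-36, -3.7, 1.8], [0, 0, 0.568], 0], [[-40, -4.1, 2], [0, 0, 0.568], 0]]}}

```text
time: 1.82
tool_pos: [0.5981, -0.1159, 0.1988]
ee_rot: [-3.141, -0.001, 1.718]
wrist_force: [0.2, 0.9, 0.7]
width: 0.0006
```

```bash
python3 - <<'E'
from h import *
from bench import robot,optics
o=robot.get_obs(); p=np.r_[bw(.008,-.2),.20]; print(o["time"],o["tool_pos"],o["ee_rot"],go(o,p),wb(o["tool_pos"]))
c=optics.get_calibration("wrist");im=optics.snapshot("wrist"); cv2.imwrite("pics/w1.png",im[:,:,::-1])
for n,z,x,y in [("tab",.102,.008,-.166),("tagY",.04,.042,0),("tagB",.04,.042,-.1),("tagR",.04,.042,-.05)]: print(n,proj(c,np.r_[bw(x,y),z]).round(1))
E
```

```text
1.8167 [ 0.59810001 -0.11586218  0.19877116] [-3.14085950e+00 -5.37181252e-04  1.71823471e+00] (array([-4.4 ,  2.07, -0.12]), array([ 0.   ,  0.   , -0.001])) [-0.0126425  -0.15600335]
tab [[277.9 210.3]]
tagY [[313.3  18.8]]
tagB [[308.4 128.5]]
tagR [[310.8  75.9]]
```

View pics/w1.png

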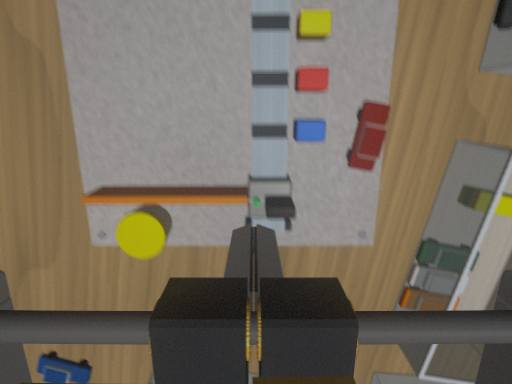

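The stop sits at about 0.004 and the tags are where I predicted, within 2–4 px. Next I move behind the tab and go down.

Request:
{"fn": "apply_moves", "kwargs": {"moves": [[[-2, 1, 0], [0, 0, 0], 0], [[-4.3, 2.1, 0], [0, 0, 0], 0], [[-4.3, 2.1, 2], [0, 0, 0], 0], [[-4.3, 2.1, 4], [0, 0, 0], 0], [[-4.3, 2.1, 6], [0, 0, 0], 0], [[-4.3, 2.1, 8], [0, 0, 0], 0], [[-4.3, 2.1, 10], [0, 0, 0], 0], [[-4.3, 2.1, 11.2], [0, 0, 0], 0], [[-4.3, 2.1, 11.2], [0, 0, 0], 0], [[-4.3, 2.1, 11.2], [0, 0, 0], 0]]}}

```text
time: 2.7
tool_pos: [0.6242, -0.1531, 0.0868]
ee_rot: [-3.14, -0.001, 1.719]
wrist_force: [1.0, 0.1, 1.1]
width: 0.0004
```

```bash
cat > st.py <<'E'
from h import *
from bench import robot,optics
import sys
o=robot.get_obs(); f=RB.T@o["wrist_force"][:2]
print("t",o["time"],"board mm",(wb(o["tool_pos"])*1000).round(1),"z",o["tool_pos"][2].round(4),"yaw",round(o["ee_rot"][2]-A-np.pi/2,4),"Fb",f.round(2),o["wrist_force"][2].round(2))
for a in sys.argv[1:]:
    n,f=a.split(":"); im=optics.snapshot(n); cv2.imwrite("pics/"+f+".png",im[:,:,::-1])
E
python3 st.py wrist:w2
```

```text
t 2.7 board mm [   7.7 -196.7] z 0.0868 yaw 0.0001 Fb [ 1.02 -0.05] 1.11
```

View pics/w2.png

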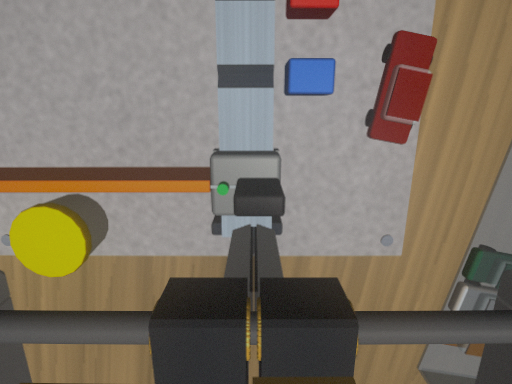

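Request:
{"fn": "apply_moves", "kwargs": {"moves": [[[0.8, 0, 0], [0, 0, 0], 0], [[1.6, 0, 0], [0, 0, 0], 0], [[2.4, 0, 0], [0, 0, 0], 0], [[3.2, 0, 0], [0, 0, 0], 0], [[4, 0, 0], [0, 0, 0], 0], [[4.8, 0, 0], [0, 0, 0], 0], [[5.6, 0, 0], [0, 0, 0], 0], [[6.4, 0, 0], [0, 0, 0], 0], [[7.2, 0, 0], [0, 0, 0], 0], [[8, 0, 0], [0, 0, 0], 0]]}}

```text
time: 3.58
tool_pos: [0.6139, -0.0755, 0.0894]
ee_rot: [3.138, 0.005, 1.718]
wrist_force: [0.8, -2.9, 1.0]
width: 0.0008
```

```bash
python3 st.py wrist:w3
```

```text
t 3.5833 board mm [   9.  -118.4] z 0.0894 yaw -0.0006 Fb [ 0.39 -3.02] 0.99
```

View pics/w3.png

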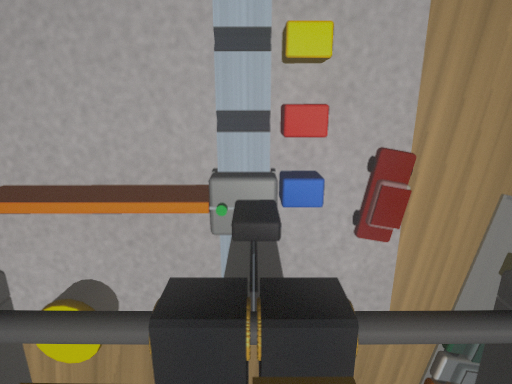

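Request:
{"fn": "apply_moves", "kwargs": {"moves": [[[0.8, 0, 0], [0, 0, 0], 0], [[1.6, 0, 0], [0, 0, 0], 0], [[2.4, 0, 0], [0, 0, 0], 0], [[3.2, 0, 0], [0, 0, 0], 0], [[4, 0, 0], [0, 0, 0], 0], [[4.8, 0, 0], [0, 0, 0], 0], [[5.6, 0, 0], [0, 0, 0], 0], [[6.4, 0, 0], [0, 0, 0], 0], [[7.2, 0, 0], [0, 0, 0], 0], [[7.8, 0, 0], [0, 0, 0], 0]]}}

```text
time: 4.47
tool_pos: [0.6021, 0.0016, 0.0889]
ee_rot: [3.139, 0.004, 1.718]
wrist_force: [1.0, -5.6, 2.1]
width: 0.0005
```

```bash
python3 st.py wrist:w4
```

```text
t 4.4667 board mm [  8.6 -40.4] z 0.0889 yaw -0.0004 Fb [ 0.16 -5.71] 2.05
```

View pics/w4.png

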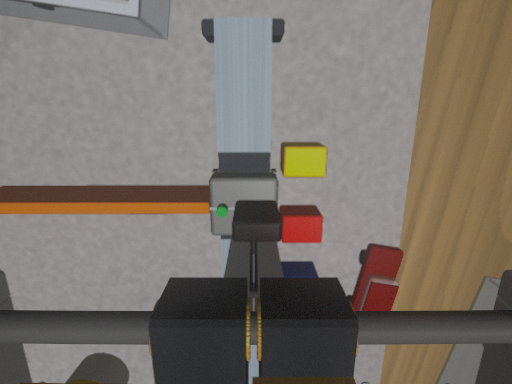

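Request:
{"fn": "apply_moves", "kwargs": {"moves": [[[0.3, 0, 0], [0, 0, 0], 0], [[0.6, 0, 0], [0, 0, 0], 0], [[0.9, 0, 0], [0, 0, 0], 0], [[1.1, 0, 0], [0, 0, 0], 0], [[1.3, 0, 0], [0, 0, 0], 0], [[1.4, 0, 0], [0, 0, 0], 0], [[1.5, 0, 0], [0, 0, 0], 0], [[1.6, 0, 0], [0, 0, 0], 0], [[1.6, 0, 0], [0, 0, 0], 0], [[1.6, 0, 0], [0, 0, 0], 0]]}}

```text
time: 5.35
tool_pos: [0.5982, 0.0196, 0.0866]
ee_rot: [-3.14, -0.002, 1.719]
wrist_force: [-0.2, 0.1, -0.2]
width: 0.0003
```

```bash
python3 st.py wrist:w5
```

```text
t 5.35 board mm [  7.4 -22.1] z 0.0866 yaw 0.0004 Fb [-0.2   0.09] -0.19
```

View pics/w5.png

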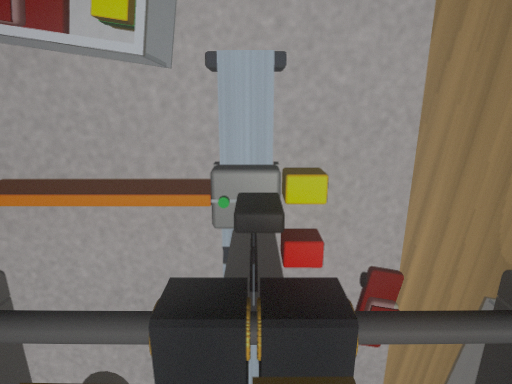

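```bash
cat > meas.py <<'E'
from h import *
from bench import optics
import sys
c=optics.get_calibration("wrist")
im=cv2.cvtColor(cv2.imread(sys.argv[1]),cv2.COLOR_BGR2RGB)
z=cv2.resize(im[140:270,190:350],None,fx=4.6,fy=4.6,interpolation=cv2.INTER_CUBIC)
cv2.imwrite(sys.argv[1].replace(".png","z.png"),z[:,:,::-1])
b=lambda uv,z:((cast(c,uv,z)[:,:2]-T)@RB*1000).round(1).tolist()
m,g=blobs(im,(50,150,60),(75,255,255),(190,150,260,240),5); 
for x in g: print("green",x,b([x[0]],.064))
m,g=blobs(im,(22,150,100),(35,255,255),(270,20,350,270),50)
for x in g: print("yellow",x,b([x[0]],.04))
m,g=blobs(im,(8,190,150),(20,255,255),(0,140,215,240),50)
for x in g: print("orange",x,b([x[0]],.062))
E
python3 meas.py pics/w5.png
```

```text
green ((np.float64(223.19), np.float64(202.03)), (np.int32(219), np.int32(198), np.int32(10), np.int32(9), np.int32(72))) [[-12.2, -1.8]]
yellow ((np.float64(305.73), np.float64(188.57)), (np.int32(285), np.int32(174), np.int32(43), np.int32(30), np.int32(1239))) [[42.9, 0.7]]
orange ((np.float64(98.77), np.float64(200.23)), (np.int32(0), np.int32(195), np.int32(210), np.int32(11), np.int32(2057))) [[-90.9, -1.4]]
```

View pics/w5z.png

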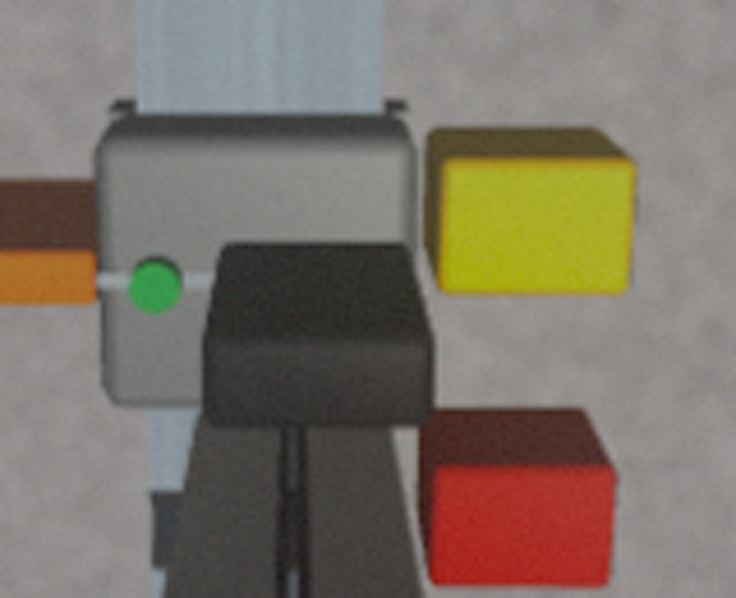

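```bash
python3 - <<'E'
from h import *
a=cv2.imread("pics/w4.png")[190:235,205:290];b=cv2.imread("pics/w5.png")[180:225,205:290];d=cv2.imread("pics/w2.png")[166:211,205:290]
cv2.imwrite("pics/cmp.png",cv2.resize(np.vstack([d,a,b]),None,fx=4.4,fy=4.4,interpolation=cv2.INTER_CUBIC))
from bench import optics
c=optics.get_calibration("wrist")
b=lambda uv,z:((cast(c,uv,z)[:,:2]-T)@RB*1000).round(1).tolist()
Z=lambda x,y:(190+(x+.5)/4.6-.5,140+(y+.5)/4.6-.5)
print("tagtop Y",b([Z(537,227)],.04),"R",b([Z(522,525)],.04),"carriage edges +y,-y",b([Z(255,132),Z(150,407)],.062),"tab top +y,-y edges",b([Z(312,243),Z(318,340)],.102))
E
```

```text
tagtop Y [[43.3, 0.4]] R [[43.2, -48.9]] carriage edges +y,-y [[1.5, 19.2], [-13.4, -19.9]] tab top +y,-y edges [[8.6, 14.9], [9.3, 3.9]]
```

View pics/cmp.png

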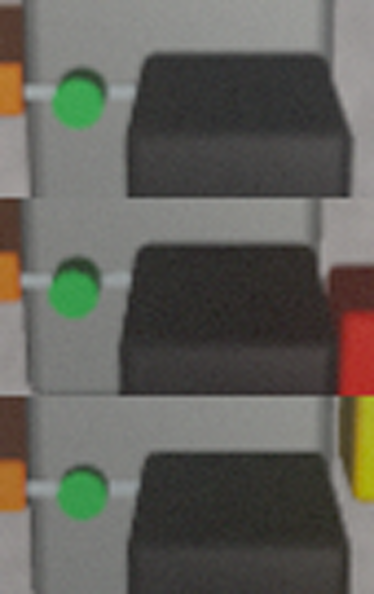

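The pin has dropped and the tab is within about 1.5 mm of the tag, with zero force. The stop has clicked in. Next I lift off and go round behind the box.

Request:
{"fn": "apply_moves", "kwargs": {"moves": [[[0, 0, -2.5], [0, 0, 0], 0], [[0, 0, -5.5], [0, 0, 0], 0], [[1, -0.5, -8], [0, 0, 0], 0], [[4.5, -2.2, -8], [0, 0, 0], 0.5], [[8, -4, -8], [0, 0, 0], 1], [[11.5, -5.8, -8], [0, 0, 0], 1], [[15, -7.5, -8], [0, 0, 0], 1], [[18.5, -9.2, -8], [0, 0, 0], 1], [[22, -11, -8], [0, 0, 0], 1], [[25.7, -12.7, -8], [0, 0, 0], 1]]}}

```text
time: 6.23
tool_pos: [0.4336, 0.2554, 0.1672]
ee_rot: [-3.141, -0.001, 1.718]
wrist_force: [1.8, 0.8, 0.6]
width: 0.0435
```

```bash
python3 st.py top:t6
```

```text
t 6.2333 board mm [-120.6  235.4] z 0.1672 yaw -0.0004 Fb [1.89 0.58] 0.64
```

```bash
python3 st.py wrist:w6; python3 - <<'E'
from h import *
im=cv2.imread("pics/t6.png")
cv2.imwrite("pics/t6z.png",cv2.resize(im[125:275,155:335],None,fx=4.4,fy=4,interpolation=cv2.INTER_CUBIC)[:600])
E
```

```text
t 6.2833 board mm [-124.   242.2] z 0.1674 yaw 0.007 Fb [-2.67  3.92] 0.57
```

View pics/w6.png

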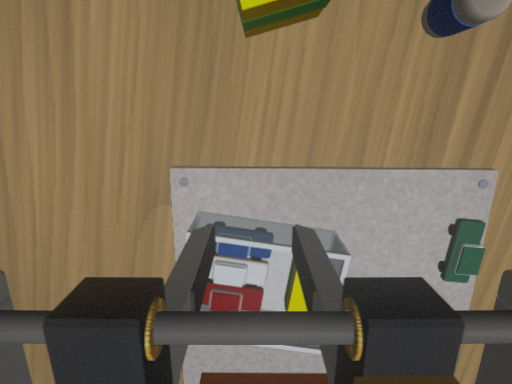

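View pics/t6z.png

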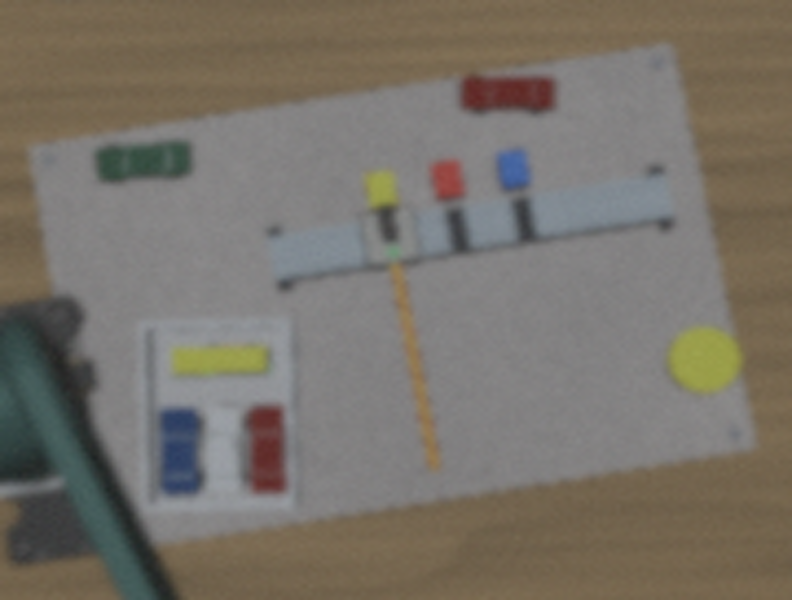

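Request:
{"fn": "apply_moves", "kwargs": {"moves": [[[0.4, 0, 0], [0, 0, 0], 1], [[0.4, 0, 1.5], [0, 0, 0], 1], [[0.4, 0, 3], [0, 0, 0], 1], [[0.4, 0, 4.5], [0, 0, 0], 1], [[0.4, 0, 6], [0, 0, 0], 1], [[0.4, 0, 8], [0, 0, 0], 1], [[0.4, 0, 10], [0, 0, 0], 1], [[0.4, 0, 11.6], [0, 0, 0], 1], [[0.4, 0, 11.6], [0, 0, 0], 1], [[0.4, 0, 11.6], [0, 0, 0], 1]]}}

```text
time: 7.17
tool_pos: [0.4348, 0.2569, 0.0505]
ee_rot: [-3.139, 0.001, 1.717]
wrist_force: [0.3, 0.4, 0.5]
width: 0.0943
```

```bash
python3 st.py scene:s7 wrist:w7;python3 - <<'E'
from h import *
im=cv2.imread("pics/s7.png")
cv2.imwrite("pics/s7z.png",cv2.resize(im[80:290,155:375],None,fx=2.8,fy=2.8,interpolation=cv2.INTER_CUBIC))
E
```

```text
t 7.1667 board mm [-119.2  236.8] z 0.0505 yaw -0.0019 Fb [0.34 0.4 ] 0.55
```

View pics/s7z.png

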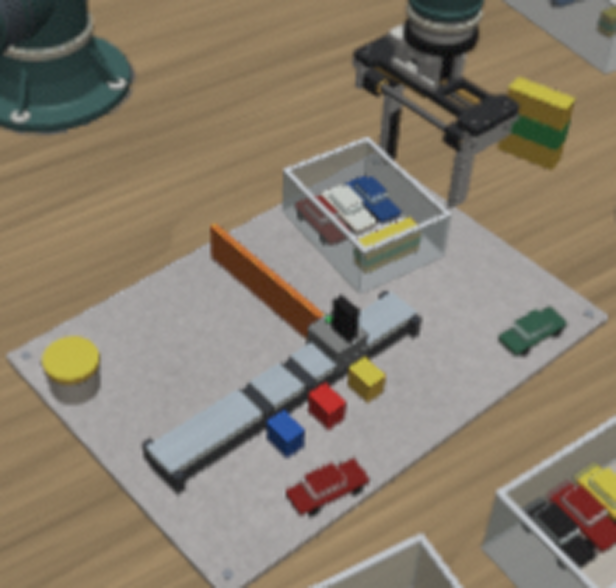

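View pics/w7.png

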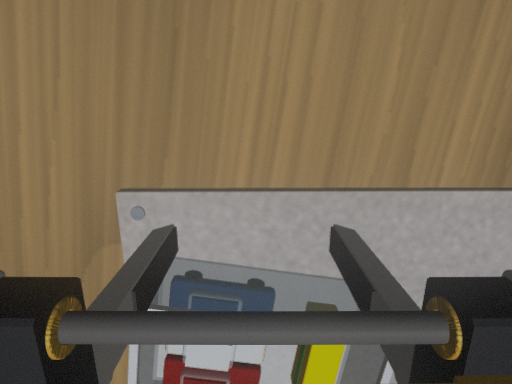

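Request:
{"fn": "apply_moves", "kwargs": {"moves": [[[-0.7, 0, 0], [0, 0, 0], 1], [[-1.4, 0, 0], [0, 0, 0], 1], [[-2.1, 0, 0], [0, 0, 0], 1], [[-2.8, 0, 0], [0, 0, 0], 1], [[-3.5, 0, 0], [0, 0, 0], 1], [[-4.2, 0, 0], [0, 0, 0], 1], [[-4.9, 0, 0], [0, 0, 0], 1], [[-5.6, 0, 0], [0, 0, 0], 1], [[-6.3, 0, 0], [0, 0, 0], 1], [[-7, 0, 0], [0, 0, 0], 1]]}}

```text
time: 8.1
tool_pos: [0.4457, 0.1885, 0.0518]
ee_rot: [3.14, -0.001, 1.719]
wrist_force: [-0.0, 3.4, 2.9]
width: 0.094
```

```bash
python3 st.py top:t8;python3 - <<'E'
from h import *
im=cv2.imread("pics/t8.png")
cv2.imwrite("pics/t8z.png",cv2.resize(im[125:275,155:335],None,fx=4.4,fy=4,interpolation=cv2.INTER_CUBIC)[:600])
E
```

```text
t 8.1 board mm [-118.5  167.5] z 0.0518 yaw 0.0001 Fb [0.49 3.32] 2.85
```

View pics/t8z.png

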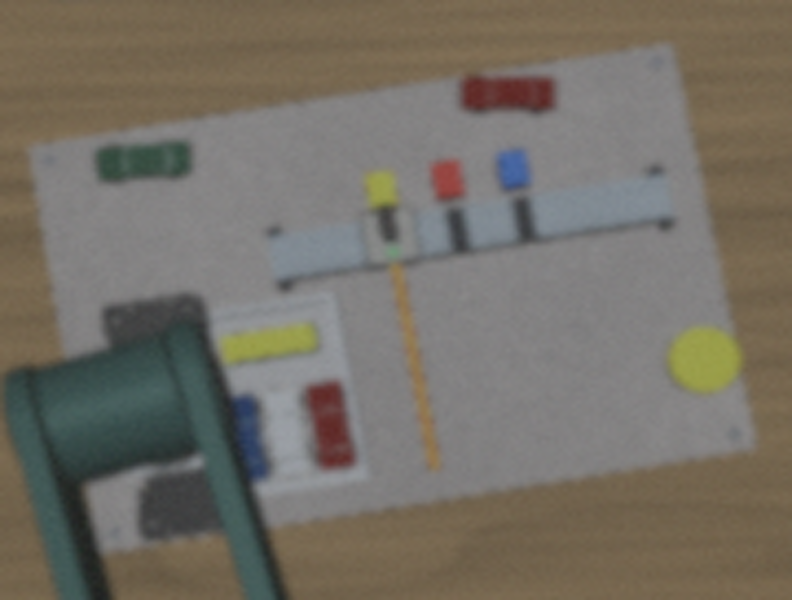

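```bash
python3 - <<'E'
from h import *
from bench import optics
c=optics.get_calibration("top")
b=lambda uv,z:((cast(c,zo(uv),z)[:,:2]-T)@RB*1000).round(1).tolist()
print(b([(335,293),(365,477)],.072), b([(397,266),(433,468)],.062),b([(393,251)],.062))
E
```

```text
[[-38.7, 47.4], [-186.1, 50.8]] [[-24.1, -0.4], [-187.5, 1.6]] [[-11.7, 0.4]]
```

The box is square, its face is at y ≈ 49, and the plate face is at y ≈ 4. The gap is about 45 mm and the sliding force about 3.3 N.

Request:
{"fn": "apply_moves", "kwargs": {"moves": [[[-0.5, 0, 0], [0, 0, 0], 1], [[-1, 0, 0], [0, 0, 0], 1], [[-1.5, 0, 0], [0, 0, 0], 1], [[-2, 0, 0], [0, 0, 0], 1], [[-2.5, 0, 0], [0, 0, 0], 1], [[-2.9, 0, 0], [0, 0, 0], 1], [[-3.2, 0, 0], [0, 0, 0], 1], [[-3.5, 0, 0], [0, 0, 0], 1], [[-3.7, 0, 0], [0, 0, 0], 1], [[-3.8, 0, 0], [0, 0, 0], 1]]}}

```text
time: 8.98
tool_pos: [0.4509, 0.1511, 0.0515]
ee_rot: [3.142, -0.0, 1.719]
wrist_force: [-0.7, 3.4, 3.6]
width: 0.0937
```

```bash
python3 st.py top:t9 wrist:w9;python3 - <<'E'
from h import *
im=cv2.imread("pics/t9.png")
cv2.imwrite("pics/t9z.png",cv2.resize(im[180:250,200:270],None,fx=8,fy=8,interpolation=cv2.INTER_CUBIC)[:600])
E
```

```text
t 8.9833 board mm [-118.9  129.8] z 0.0515 yaw -0.0002 Fb [-0.18  3.51] 3.57
```

View pics/t9z.png

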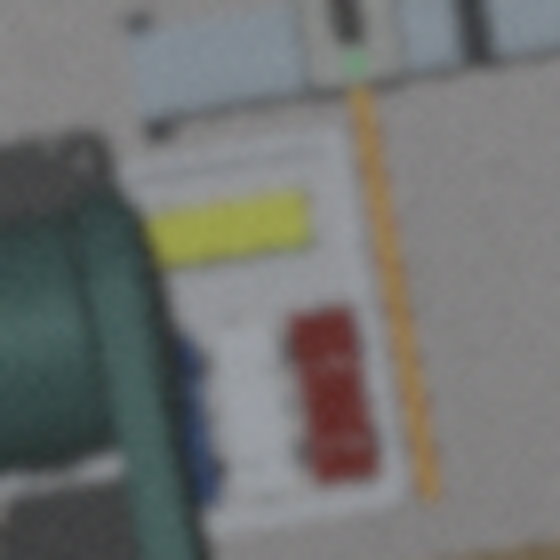

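View pics/w9.png

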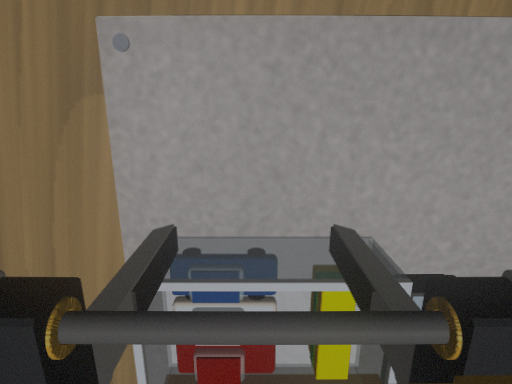

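Request:
{"fn": "apply_moves", "kwargs": {"moves": [[[-0.05, 0, 0], [0, 0, 0], 1], [[-0.1, 0, 0], [0, 0, 0], 1], [[-0.15, 0, 0], [0, 0, 0], 1], [[-0.2, 0, 0], [0, 0, 0], 1], [[-0.25, 0, 0], [0, 0, 0], 1], [[-0.3, 0, 0], [0, 0, 0], 1], [[-0.35, 0, 0], [0, 0, 0], 1], [[-0.4, 0, 0], [0, 0, 0], 1], [[-0.45, 0, 0], [0, 0, 0], 1], [[-0.5, 0, 0], [0, 0, 0], 1]]}}

```text
time: 9.92
tool_pos: [0.4515, 0.1463, 0.0514]
ee_rot: [-3.141, -0.0, 1.719]
wrist_force: [-0.9, 3.7, 1.5]
width: 0.0937
```

```bash
python3 st.py
```

```text
t 9.9167 board mm [-119.   124.9] z 0.0514 yaw -0.0 Fb [-0.37  3.82] 1.49
```

Not touching yet at 3.8 N, so I go on in 0.2 mm rows.

Request:
{"fn": "apply_moves", "kwargs": {"moves": [[[-0.02, 0, 0], [0, 0, 0], 1], [[-0.04, 0, 0], [0, 0, 0], 1], [[-0.06, 0, 0], [0, 0, 0], 1], [[-0.08, 0, 0], [0, 0, 0], 1], [[-0.1, 0, 0], [0, 0, 0], 1], [[-0.12, 0, 0], [0, 0, 0], 1], [[-0.14, 0, 0], [0, 0, 0], 1], [[-0.16, 0, 0], [0, 0, 0], 1], [[-0.16, 0, 0], [0, 0, 0], 1], [[-0.16, 0, 0], [0, 0, 0], 1]]}}

```text
time: 10.75
tool_pos: [0.4516, 0.1452, 0.0514]
ee_rot: [-3.141, -0.001, 1.719]
wrist_force: [-1.3, 4.2, 0.1]
width: 0.0942
```

```bash
python3 st.py top:t10 scene:s10;python3 - <<'E'
from h import *
im=cv2.imread("pics/t10.png")
cv2.imwrite("pics/t10z.png",cv2.resize(im[180:250,200:270],None,fx=8,fy=8,interpolation=cv2.INTER_CUBIC)[:600])
im=cv2.imread("pics/s10.png")
cv2.imwrite("pics/s10z.png",cv2.resize(im[130:250,215:325],None,fx=5,fy=5,interpolation=cv2.INTER_CUBIC))
E
```

```text
t 10.75 board mm [-119.   123.8] z 0.0514 yaw 0.0003 Fb [-0.63  4.33] 0.06
```

View pics/t10z.png

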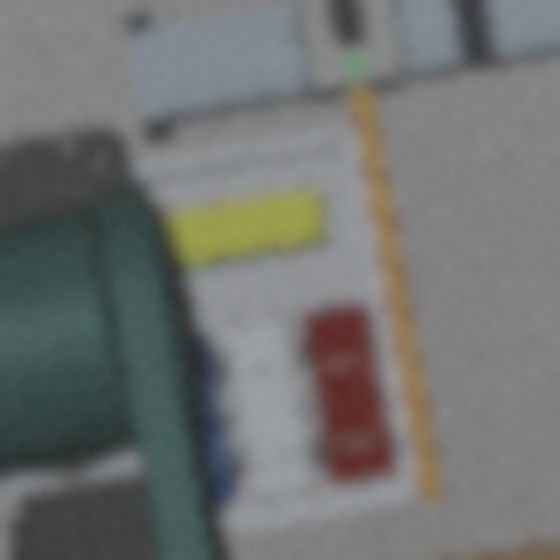

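View pics/s10z.png

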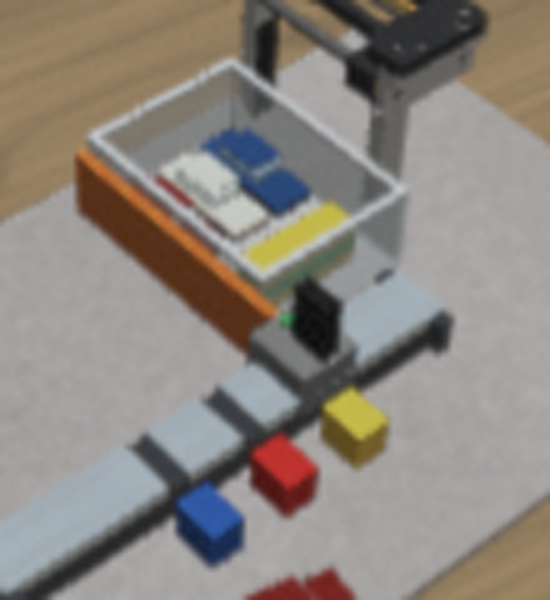

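Request:
{"fn": "apply_moves", "kwargs": {"moves": [[[-0.02, 0, 0], [0, 0, 0], 1], [[-0.04, 0, 0], [0, 0, 0], 1], [[-0.06, 0, 0], [0, 0, 0], 1], [[-0.08, 0, 0], [0, 0, 0], 1], [[-0.1, 0, 0], [0, 0, 0], 1], [[-0.1, 0, 0], [0, 0, 0], 1], [[-0.1, 0, 0], [0, 0, 0], 1], [[-0.1, 0, 0], [0, 0, 0], 1], [[-0.1, 0, 0], [0, 0, 0], 1], [[-0.1, 0, 0], [0, 0, 0], 1]]}}

```text
time: 11.68
tool_pos: [0.4516, 0.145, 0.0514]
ee_rot: [-3.141, -0.003, 1.719]
wrist_force: [-2.6, 7.1, 1.2]
width: 0.0939
```

```bash
python3 st.py
```

```text
t 11.6833 board mm [-119.1  123.6] z 0.0514 yaw 0.0007 Fb [-1.5   7.41] 1.18
```

The force rose to 7.4 N with almost no motion, so the box is on the plate. I back off.

Request:
{"fn": "apply_moves", "kwargs": {"moves": [[[0.1, 0, 0], [0, 0, 0], 1], [[0.3, 0, 0], [0, 0, 0], 1], [[0.7, 0, 0], [0, 0, 0], 1], [[1.4, 0, 0], [0, 0, 0], 1], [[2.4, 0, 0], [0, 0, 0], 1], [[3.4, 0, 0], [0, 0, 0], 1], [[4, 0, -2], [0, 0, 0], 1], [[4, 0, -5], [0, 0, 0], 1], [[4, 0, -8.5], [0, 0, 0], 1], [[4, 0, -12], [0, 0, 0], 1]]}}

```text
time: 12.52
tool_pos: [0.4451, 0.1841, 0.1721]
ee_rot: [-3.14, 0.0, 1.72]
wrist_force: [0.4, -0.8, 0.2]
width: 0.094
```

Request:
{"fn": "apply_moves", "kwargs": {"moves": [[[-3, 0, -1], [0, 0, 0], 1], [[-6, 0, -2], [0, 0, 0], 1], [[-9, 0, -3], [0, 0, 0], 1], [[-12, 0, -4], [0, 0, 0], 1], [[-15, 0, -5], [0, 0, 0], 1], [[-17, 0, -6], [0, 0, 0], 1], [[-19, 0, -6], [0, 0, 0], 1], [[-20, 0, -6], [0, 0, 0], 1], [[-20, 0, -6], [0, 0, 0], 1], [[-20, 0, -6], [0, 0, 0], 1]]}}

```text
time: 13.35
tool_pos: [0.4753, -0.0138, 0.2308]
ee_rot: [-3.14, -0.001, 1.719]
wrist_force: [0.0, -0.3, 0.1]
width: 0.094
```

```bash
python3 st.py wrist:w12 scene:s12;python3 - <<'E'
from h import *
im=cv2.imread("pics/s12.png")
cv2.imwrite("pics/s12z.png",cv2.resize(im[130:250,195:335],None,fx=5,fy=5,interpolation=cv2.INTER_CUBIC))
E
```

```text
t 13.35 board mm [-119.  -37.] z 0.2308 yaw -0.0002 Fb [-0.04 -0.26] 0.11
```

View pics/w12.png

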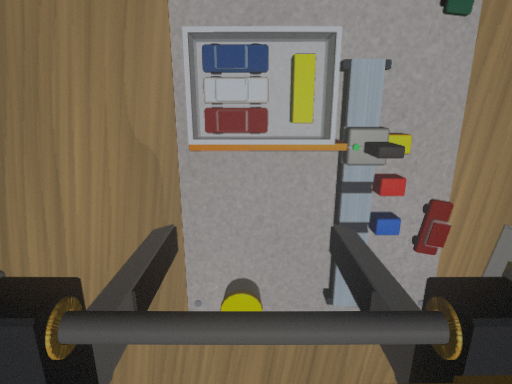

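View pics/s12z.png

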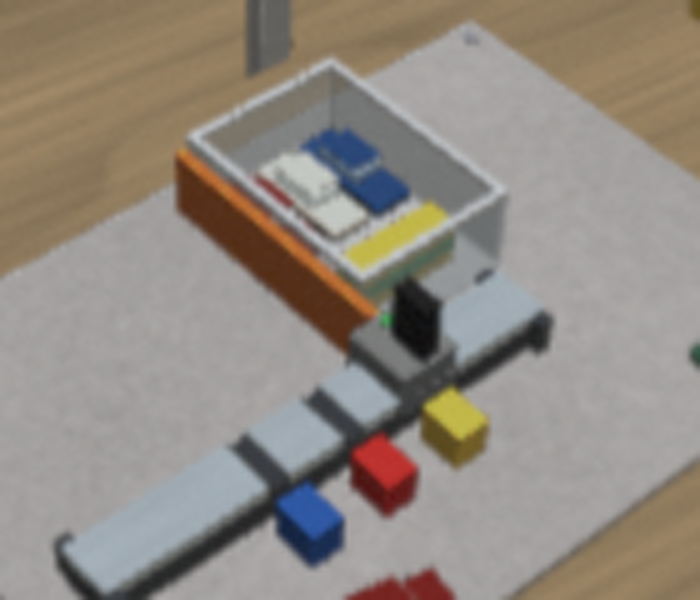

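```bash
python3 - <<'E'
from h import *
from bench import optics
im=cv2.imread("pics/w12.png")
cv2.imwrite("pics/w12z.png",cv2.resize(im[15:175,175:420],None,fx=3.2,fy=3.2,interpolation=cv2.INTER_CUBIC))
E
```

```text
(no output)
```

View pics/w12z.png

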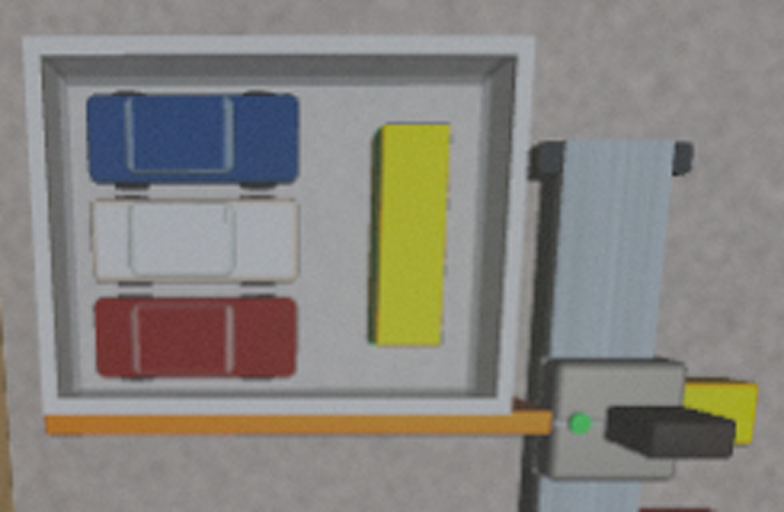

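```bash
python3 - <<'E'
from h import *
from bench import optics
c=optics.get_calibration("wrist")
Z=lambda L:[(175+(x+.5)/3.2-.5,15+(y+.5)/3.2-.5) for x,y in L]
b=lambda L,z:((cast(c,Z(L),z)[:,:2]-T)@RB*1000).round(1).tolist()
print("box face L,R",b([(45,414),(512,413)],.072),"back",b([(23,38),(535,38)],.072))
print("plate +y edge at ends, -y edge",b([(533,411),],.062),b([(46,435),(551,434)],.062))
print("carriage corners",b([(550,366),(685,368),(545,476),(673,478)],.062))
print("tag top -y,+y",b([(752,443),(757,382)],.04))
E
```

```text
box face L,R [[-186.1, 3.9], [-36.9, 4.6]] back [[-187.0, 113.1], [-37.7, 113.4]]
plate +y edge at ends, -y edge [[-27.5, 4.1]] [[-188.2, -4.2], [-20.9, -3.4]]
carriage corners [[-23.0, 18.7], [21.2, 18.3], [-21.8, -17.5], [21.4, -18.0]]
tag top -y,+y [[57.4, -9.3], [56.3, 12.0]]
```

```bash
python3 -c "
from bench import job
print(job.close_job())"
```

```text
the job is handed in; nothing more can be done
None
```

I pushed the stop by its tab, through the blue and red notches, until it clicked into the notch beside the yellow tag. I then pushed the box flat against the orange plate with both open fingers, backed off clear, and handed the job in at about 13.5 s. The hand-in gives no verdict.

**Stop:**
- After the click the push force fell to zero, the tab ran on ahead of the fingers, and the pictures showed the pin lower.
- The last measurement puts the carriage at board y of about 0.3 mm and the tag at about 1.3 mm. That is roughly 1 mm apart, with about 1–2 mm of uncertainty, against the 3 mm allowed.
- I checked the pin only by eye, just after the click. In the final picture its height was not clear enough to measure.

**Box:**
- Its face is at y of about 4.2 mm and the plate face at about 4.1 mm, so there is no visible gap. It is square to within about 0.005 rad and about 8 mm off stop_face along the plate.
- The final push peaked at 7.4 N, of which 3.5–4 N was sliding friction. The rest was below what would push the stop out of its notch.

**One small disagreement:** the finger position at contact put the plate face at about 5.6 mm instead of 4.1 mm, which is within the calibration error.

**Other things:** the pot, cars, crayon box, glue and spare box were not touched. The robot stood clear with no force on it at the end.

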